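# Build a test-sieve column on the shaker

## Task

The dry sample in the clear cup is to be sieved next: build the sieve column on the shaker. Working from the bottom up, nest the finest-meshed sieve in the receiving pan, then the medium one, then the coarsest, and close the column with the lid, lowering each part in (never dropping it) so that it sits fully home and level. Leave the column standing free, and leave the sample cup, the timer and the dropper bottle where they are.

Things in the scene. Friction and masses are not known exactly. Their poses are not given: they have to be found in the camera images.
- shaker: Small grey sieve shaker, fixed on the right-hand desk: rounded 130 x 130 x 38 mm box, control panel on its front (-x) face, round aluminium platform on top (46 mm above the desk) carrying a fixed round steel receiving pan (56 mm across, 26 mm tall, open upward) between three lugs. Origin: centre of its underside; z up.
- pan_rim (a point): Centre of the open mouth of the receiving pan on the shaker, level with its rim, 72 mm above the desk; the mouth is 51 mm across and takes a sieve's 10 mm skirt. z up. A sieve fully home in it has its origin 10 mm below this point.
- sieve_fine: FINE mesh, 1.6 mm pitch: like a dense grey screen; shallow frame. Loose steel sieve, upright, 26 mm tall, 0.1 kg: straight ring frame 56 mm across from 10 mm height to its rim (grip it there, from above), below it a 10 mm tapered skirt (42 mm at the foot, 48 mm at its top) that nests in the 51 mm mouth of the pan or of another sieve; home, rim on rim, its origin is 10 mm below the rim it rests on. Origin: centre of the foot; z up.
- sieve_medium: MEDIUM mesh, 6 mm pitch: about eight openings across. Loose steel sieve, upright, 34 mm tall, 0.1 kg: straight ring frame 56 mm across from 10 mm height to its rim (grip it there, from above), below it a 10 mm tapered skirt (42 mm at the foot, 48 mm at its top) that nests in the 51 mm mouth of the pan or of another sieve; home, rim on rim, its origin is 10 mm below the rim it rests on. Origin: centre of the foot; z up.
- sieve_coarse: COARSE mesh, 12.5 mm pitch: four openings across; deep frame. Loose steel sieve, upright, 46 mm tall, 0.1 kg: straight ring frame 56 mm across from 10 mm height to its rim (grip it there, from above), below it a 10 mm tapered skirt (42 mm at the foot, 48 mm at its top) that nests in the 51 mm mouth of the pan or of another sieve; home, rim on rim, its origin is 10 mm below the rim it rests on. Origin: centre of the foot; z up.
- lid: Loose steel lid with round black knob, 36 mm tall, 0.08 kg: 56 mm disc from 8 to 12 mm height over a tapered skirt (42 mm at the foot, 48 mm at 8 mm) that nests in a sieve's 51 mm mouth; knob 20 mm across from 15 to 36 mm height (grip it there, from above). Home, its disc rests on the rim and its origin is 8 mm below that rim. Origin: centre of the foot; z up.
- sample_cup: Bystander: clear plastic specimen cup, 67 mm wide and 68 mm tall, with a little tan sample in the bottom. Loose. Origin: centre of the underside.
- timer: Bystander: white mechanical kitchen-type timer with a grey dial, 60 x 66 x 42 mm. Loose. Origin: centre of the underside.
- dropper: Bystander: brown glass dropper bottle with a teat, 34 mm wide, 102 mm tall. Loose. Origin: centre of the underside.
There are look-alikes about, which are no part of the job. What is shaped like the sieve_medium but blue is not meant. What is shaped like the sieve_fine but pink is not meant.

How it is judged:
On the way, in this order (a step that is already met when the one before it is completed fails the run):
1. the fine sieve is fully nested in the receiving pan and released (horizontal distance between sieve_fine and pan_rim below 0.004 m and z of sieve_fine in the frame of pan_rim between -0.0125 and -0.0075 m and angle between sieve_fine's own z axis and vertical below 0.06 rad and contact force between sieve_fine and the fingers below 0.2 N), for 0.2 s.
2. the medium sieve is fully nested in the fine one and released (horizontal distance between sieve_fine and pan_rim below 0.004 m and z of sieve_fine in the frame of pan_rim between -0.0125 and -0.0075 m and angle between each of sieve_fine, sieve_medium's own z axis and vertical below 0.06 rad and horizontal distance between sieve_medium and sieve_fine below 0.004 m and z of sieve_medium in the frame of sieve_fine between 0.0135 and 0.0185 m and contact force between sieve_medium and the fingers below 0.2 N), for 0.2 s.
3. the coarse sieve is fully nested in the medium one and released (horizontal distance between sieve_fine and pan_rim below 0.004 m and z of sieve_fine in the frame of pan_rim between -0.0125 and -0.0075 m and angle between each of sieve_fine, sieve_medium, sieve_coarse's own z axis and vertical below 0.06 rad and horizontal distance between sieve_medium and sieve_fine below 0.004 m and z of sieve_medium in the frame of sieve_fine between 0.0135 and 0.0185 m and horizontal distance between sieve_coarse and sieve_medium below 0.004 m and z of sieve_coarse in the frame of sieve_medium between 0.0215 and 0.0265 m and contact force between sieve_coarse and the fingers below 0.2 N), for 0.2 s.
4. the lid is fully home on the coarse sieve and released (horizontal distance between sieve_fine and pan_rim below 0.004 m and z of sieve_fine in the frame of pan_rim between -0.0125 and -0.0075 m and angle between each of sieve_fine, sieve_medium, sieve_coarse, lid's own z axis and vertical below 0.06 rad and horizontal distance between sieve_medium and sieve_fine below 0.004 m and z of sieve_medium in the frame of sieve_fine between 0.0135 and 0.0185 m and horizontal distance between sieve_coarse and sieve_medium below 0.004 m and z of sieve_coarse in the frame of sieve_medium between 0.0215 and 0.0265 m and horizontal distance between lid and sieve_coarse below 0.004 m and z of lid in the frame of sieve_coarse between 0.0355 and 0.0405 m and contact force between lid and the fingers below 0.2 N), for 0.2 s.
At the end, for the whole second after the job is handed in: From bottom to top on the shaker's receiving pan stand the fine sieve, the medium sieve, the coarse sieve and the lid; each is centred on the one below within 4 mm, seated to within 2.5 mm of its full depth, level within 0.06 rad, released and at rest (horizontal distance between sieve_fine and pan_rim below 0.004 m and z of sieve_fine in the frame of pan_rim between -0.0125 and -0.0075 m and angle between each of sieve_fine, sieve_medium, sieve_coarse, lid's own z axis and vertical below 0.06 rad and horizontal distance between sieve_medium and sieve_fine below 0.004 m and z of sieve_medium in the frame of sieve_fine between 0.0135 and 0.0185 m and horizontal distance between sieve_coarse and sieve_medium below 0.004 m and z of sieve_coarse in the frame of sieve_medium between 0.0215 and 0.0265 m and horizontal distance between lid and sieve_coarse below 0.004 m and z of lid in the frame of sieve_coarse between 0.0355 and 0.0405 m and linear speed of each of sieve_fine, sieve_medium, sieve_coarse, lid below 0.02 m/s); the robot touches nothing.
It fails at once if the sample cup is shifted by more than 30 mm (distance of sample_cup from where it was at the start of the episode above 0.03 m).
It fails at once if the timer is shifted by more than 30 mm (distance of timer from where it was at the start of the episode above 0.03 m).
It fails at once if the dropper bottle is shifted by more than 30 mm (distance of dropper from where it was at the start of the episode above 0.03 m).
It fails at once if a sieve or the lid is dropped (moves at over 0.7 m/s while not held) ((linear speed of sieve_fine above 0.7 m/s and contact force between sieve_fine and the fingers below 0.1 N) or (linear speed of sieve_medium above 0.7 m/s and contact force between sieve_medium and the fingers below 0.1 N) or (linear speed of sieve_coarse above 0.7 m/s and contact force between sieve_coarse and the fingers below 0.1 N) or (linear speed of lid above 0.7 m/s and contact force between lid and the fingers below 0.1 N)).
It also fails if it takes over 138 s, if anything falls off the work surface, if the arm or the gripper's body presses on something with over 40 N, if the wrist force passes 120 N, or if a joint passes its speed limit or range.

## Robot

A 6-joint arm with a two-finger parallel gripper is mounted at the origin on a cart in front of the work surface, level with it; the furniture and walls round the work are solid. World frame = base frame: x ahead of the robot, y to its left, z up, the work surface at z = 0. Lengths are in m, angles in rad, forces in N, time in s.
With the tool pointing down it reaches from about 0.25 to 0.775 m from the base axis. Payload 4 kg.
Tool frame: the origin (TCP) lies at the very end of the fingers, on their centre line; the grasp point (between the pads) lies 19 mm behind it (robot.pinch_z is the distance from the TCP to the grasp point, in m); z points along the fingers, y is the line along which they close (so a half turn about z gives the same grasp; the last joint's range is limited). The gripper opens to 94 mm and grips with 3 to 60 N. Pads are 16 mm wide; open, the fingers measure 119 mm over their backs; the gripper's body (75 mm by 177 mm) begins 78 mm behind the grasp point.
Start: joints at [-1.348, 0.087, 1.371, -0, 1.684, -0.103], TCP at [0.176, -0.521, 0.206] pointing down, gripper open.
Joint ranges: [-3.1, 3.1], [-0.76, 2.03], [0.27, 2.55], [-1.08, 4.22], [0.17, 2.65], [-2.57, 2.57]. Speed limits (rad/s): [2.79, 2.79, 3.14, 3.14, 3.14, 3.14].

## Interface

Orientations are given as [roll, pitch, yaw] about the fixed x, y, z axes, in that order (R = Rz(yaw) Ry(pitch) Rx(roll)).
In Python, from bench import robot gives the robot as it stands.
- The arm moves only by the tool arm_command, never from a script. Its argument "targets" is one flat list of numbers, 7 for each row, row after row: the turn, a rotation vector about the tool's x, y, z in degrees, then the shift along the tool's x, y, z in mm, then the closure, from -1 (fully open) to 1 (shut). In form: [ax, ay, az, x, y, z, hand, ax, ay, az, x, y, z, hand, ...]. A call has 1 to 20 rows; each row is the pose to reach, as a shift and turn from the pose commanded when the call began, along the tool's axes at that moment; what a row does not reach only later rows make up. A row lasts 1/10 s, in which the tool goes at most 50 mm and 8.59 degrees, less where a joint would pass 70% of its speed; a pose out of reach is approached as far as the arm can. A call with a gripper value outside its range is refused whole. The fingers move at their own pace and stop on an object; the grip force is fixed at half the most. Time passes only in rows, so rows that repeat a pose let the fingers close. It gives the time, the measured TCP pose, the force, the opening and the grip force at its end, in the units of the state.
- robot.get_obs(): the state, without advancing time (a new reading comes with each control period).
- robot.snapshot(name): name is "scene" or "top" or "wrist"; returns a dict with "color" (400x640x3 uint8, red, green, blue), "range_z" (400x640 float32, m along the optical axis (not along the pixel's ray), 0 where there is no reading), "fx", "fy", "cx", "cy" (pixels), "T" (4x4, takes a point from camera to world coordinates); the wrist camera has in their place "T_tool_cam" (4x4, takes a point from camera to tool coordinates, whose origin is the TCP and whose axes are the flange's). Camera axes: x right, y down, z forward; pixel columns grow to the right and rows downward; lengths in m; the calibration is good to about 2 mm. A picture is of the moment at which its call begins: read the wrist's pose just before it.
- robot.close_job(): hands the job in; it is judged then, once.
The state is a dict: "time": time; "joint_positions": joint angles; "qvel": joint speeds; "joint_torque": joint torques, N m; "tool_pos": TCP position; "ee_rot": TCP orientation; "wrist_force": force on the tool from outside, world axes, zero at the start; "wrist_torque": the same for the moment, N m; "width": finger opening in m; "finger_force": force on a finger pad.
Only numpy, scipy, OpenCV 4.12 (cv2) and the standard library are available. Lean on these libraries where they do the work, as an engineer would, in place of code of your own. Each camera call takes 0.05 s, during which the arm holds its last target. There are 200 camera calls.

## Working session

There is one attempt and no reset: what is moved stays moved. The work goes in short steps, Python scripts to look and compute and a tool call to move; the robot and the scene stay as the last step left them, time stands still between calls to the robot, and variables do not carry over. Pictures are saved under pics/ and viewed, at most 14 in all, crops included, and the job is handed in when it is done.

Besides the shell and the picture viewer there is one more tool, called after "Call:" as a command line: name --argument value ..., lists and objects as JSON in quotes. arm_command: Moves the arm, as the interface text tells. Its arguments: {"type":"object","properties":{"targets":{"type":"array"}},"required":["targets"]}

```bash
mkdir -p pics; ls
cat > h.py <<'E'
import numpy as np, cv2
from bench import robot
from scipy.spatial.transform import Rotation as R
def snap(n):
    o=robot.get_obs(); s=robot.snapshot(n)
    if n=="wrist":
        T=np.eye(4); T[:3,:3]=R.from_euler('xyz',o['ee_rot']).as_matrix(); T[:3,3]=o['tool_pos']
        s['T']=T@s['T_tool_cam']
    return s
def save(s,f,crop=None,k=1):
    im=s['color'][...,::-1]
    if crop: im=im[crop[1]:crop[3],crop[0]:crop[2]]
    cv2.imwrite('pics/'+f,cv2.resize(im,None,fx=k,fy=k,interpolation=cv2.INTER_CUBIC))
def cloud(s):
    v,u=np.mgrid[:400,:640]; z=s['range_z']
    p=np.stack([(u-s['cx'])/s['fx']*z,(v-s['cy'])/s['fy']*z,z],-1)
    return p@s['T'][:3,:3].T+s['T'][:3,3]
def ray(s,u,v,z):
    d=s['T'][:3,:3]@np.array([(u-s['cx'])/s['fx'],(v-s['cy'])/s['fy'],1]); o=s['T'][:3,3]
    return o+d*(z-o[2])/d[2]
E
python3 - <<'E'
from h import *
o=robot.get_obs();print(o)
for n in("scene","top"):
    s=snap(n);save(s,n+'0.png');print(n,s['T'],s['fx'])
E
```

```text
pics
{'time': 0.0, 'joint_positions': array([-1.34806654e+00,  8.79224991e-02,  1.37224631e+00, -1.70571024e-06,
        1.68359152e+00, -1.03096630e-01]), 'qvel': array([ 0.00054823, -0.00186845,  0.00092077, -0.00145316, -0.00200148,
       -0.0005136 ]), 'joint_torque': array([-2.08889905e-03, -3.40183961e+01, -3.02425361e+01,  7.16505619e-02,
        3.29523382e-02, -1.54313648e-04]), 'tool_pos': array([ 0.1759255 , -0.52052581,  0.20432597]), 'ee_rot': array([-3.13943631e+00, -2.21398514e-04,  3.25825990e-01]), 'wrist_force': array([ 0.6524068 , -0.02847159, -0.299727  ]), 'wrist_torque': array([-0.00086569,  0.01957087, -0.00660519]), 'finger_force': 0.0, 'width': 0.09444502222323632}
scene [[-0.69236227 -0.47086752  0.54673418 -0.24426716]
 [-0.72145621  0.43954112 -0.53507433  0.70903526]
 [ 0.01163697 -0.76491005 -0.64403198  0.98771335]
 [ 0.          0.          0.          1.        ]] 398.96402261473605
top [[ 9.18140962e-03 -9.84330561e-01  1.76093863e-01  2.74421962e-01]
 [-9.99957838e-01 -9.06502928e-03  1.46533874e-03 -2.90383441e-02]
 [ 1.53918321e-04 -1.76099892e-01 -9.84372289e-01  1.48473592e+00]
 [ 0.00000000e+00  0.00000000e+00  0.00000000e+00  1.00000000e+00]] 436.7725792107974
```

View pics/scene0.png

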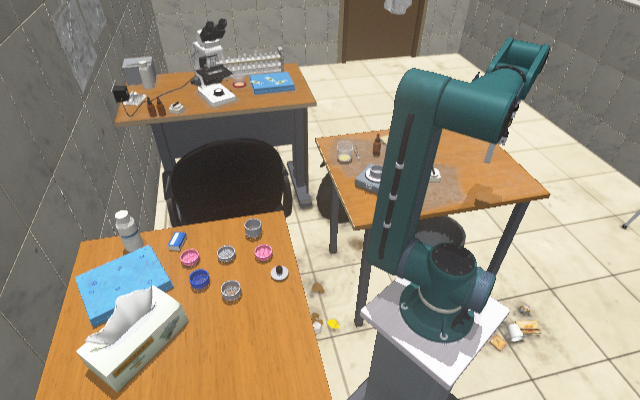

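View pics/top0.png

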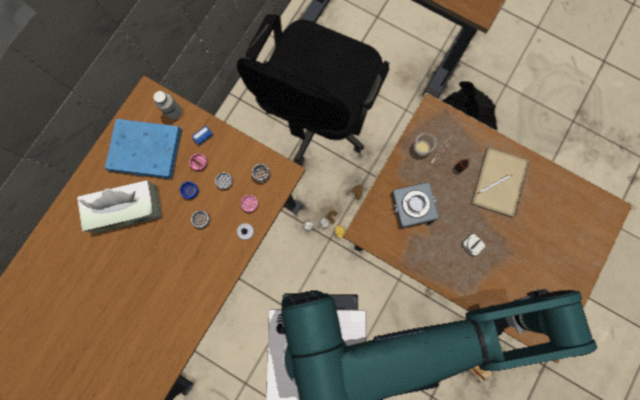

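Left desk, in the top view: greys at (223,181), (260,173) and (200,219), lid (245,232), pinks (198,162) and (249,204), blue (189,190). The shaker is at (415,204), on the right desk. Next I'll take a close crop and get positions.

Run:
```python
from h import *
s=snap("top");save(s,'top1.png',(170,140,290,250),6)
c=cloud(s)
for n,u,v,h in [('g1',223,181,.03),('g2',260,173,.03),('g3',200,219,.03),('lid',245,232,.03),('pink1',198,162,.026),('pink2',249,204,.026),('blue',189,190,.034),('shaker',415,204,.07),('cup',424,147,.05),('drop',461,166,.1),('timer',475,245,.04)]:
    w=c[v-9:v+10,u-9:u+10,2]; print(n,ray(s,u,v,h).round(3),np.percentile(w[w>-.05],[5,50,90,98]).round(3))
```

```text
g1 [0.571 0.327 0.03 ] [-0.004  0.009  0.024  0.029]
g2 [0.6   0.202 0.03 ] [-0.004  0.007  0.045  0.049]
g3 [0.441 0.397 0.03 ] [-0.004  0.008  0.032  0.037]
lid [0.399 0.244 0.03 ] [-0.003  0.009  0.018  0.038]
pink1 [0.638 0.417 0.026] [-0.004  0.008  0.023  0.028]
pink2 [0.494 0.236 0.026] [-0.004  0.009  0.023  0.03 ]
blue [0.539 0.439 0.034] [-0.004  0.008  0.032  0.037]
shaker [ 0.492 -0.316  0.07 ] [0.042 0.048 0.067 0.073]
cup [ 0.692 -0.356  0.05 ] [-0.003  0.006  0.057  0.069]
drop [ 0.614 -0.463  0.1  ] [-0.005  0.002  0.068  0.095]
timer [ 0.362 -0.516  0.04 ] [-0.003  0.026  0.035  0.045]
```

View pics/top1.png

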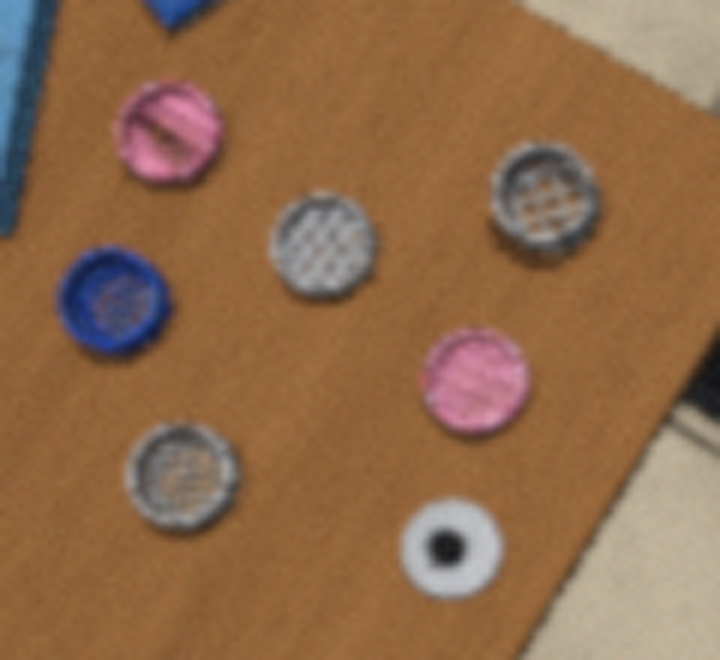

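Fine is (223,181), dense and 26 mm tall. Medium is (200,219), 34 mm. Coarse is (260,173), 46 mm and deep. The lid is (245,232). The pink and blue ones are decoys. First I'll go above the shaker and turn to yaw 0.

Call:
arm_command --targets '[0,0,18.7,365,-92,-50,-1,0,0,18.7,365,-92,-50,-1,0,0,18.7,365,-92,-50,-1,0,0,18.7,365,-92,-50,-1,0,0,18.7,365,-92,-50,-1,0,0,18.7,365,-92,-50,-1,0,0,18.7,365,-92,-50,-1,0,0,18.7,365,-92,-50,-1,0,0,18.7,365,-92,-50,-1,0,0,18.7,365,-92,-50,-1,0,0,18.7,365,-92,-50,-1,0,0,18.7,365,-92,-50,-1]'

```text
time: 1.35
tool_pos: [0.4911, -0.3181, 0.2552]
ee_rot: [-3.142, 0.001, -0.003]
wrist_force: [0.3, -1.2, -0.4]
width: 0.0942
finger_force: 0.0
```

Run:
```python
from h import *
o=robot.get_obs();print(o['time'],o['tool_pos'],o['ee_rot'],o['joint_positions'])
s=snap("wrist");save(s,'w0.png');print(s['T'].round(3),s['fx'],s['cx'],s['cy'])
np.savez('w0.npz',**s)
```

```text
1.35 [ 0.49114476 -0.31807008  0.25521693] [-3.14151554e+00  7.34620334e-04 -2.83449511e-03] [-6.71335343e-01  1.63059146e-01  1.18889582e+00 -4.04513405e-04
  1.79026196e+00  9.02207565e-01]
[[-0.002 -0.97  -0.244  0.561]
 [-1.     0.002  0.002 -0.318]
 [-0.001  0.244 -0.97   0.434]
 [ 0.     0.     0.     1.   ]] 315.891080957521 317.2468102839293 197.4006587016732
```

View pics/w0.png

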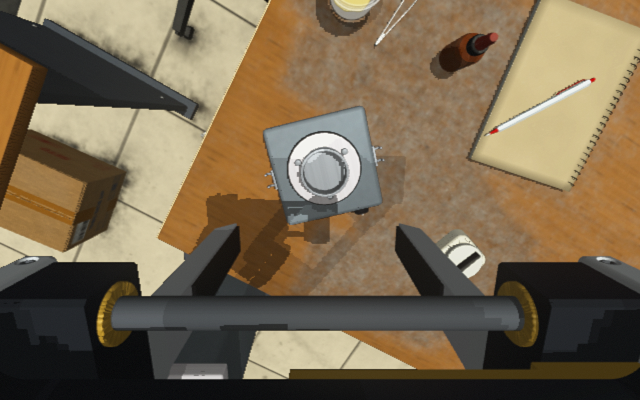

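The pan mouth is at (323,171). I'll fit its rim circle in the depth band at rim height.

```bash
cat >> h.py <<'E'
def ring(s,xy,z,tol=.005,rad=.04,pr=True):
    c=cloud(s); m=(abs(c[...,2]-z)<tol)&(np.hypot(c[...,0]-xy[0],c[...,1]-xy[1])<rad)&(s['range_z']>0)
    v,u=np.nonzero(m); P=np.array([ray(s,a,b,z)[:2] for a,b in zip(u,v)])
    from scipy.optimize import least_squares
    # thin annulus of rim points: robust circle fit
    f=least_squares(lambda q:np.hypot(P[:,0]-q[0],P[:,1]-q[1])-q[2],[*xy,.027],loss='soft_l1',f_scale=.001)
    hull=cv2.convexHull((P*1e4).astype(np.float32)); (ex,ey),er=cv2.minEnclosingCircle(hull)
    if pr: print('n',len(P),'fit',f.x.round(4),'enclose',round(ex/1e4,4),round(ey/1e4,4),round(er/1e4,4),'zmed',np.median(c[m][:,2]).round(4))
    return f.x
E
python3 - <<'E'
from h import *
s=dict(np.load('w0.npz'));print(ray(s,323,171,.072))
q=ring(s,ray(s,323,171,.072)[:2],.072);ring(s,q[:2],.072,.004,.032)
t=snap("top");ring(t,q[:2],.072,.004,.035)
save(s,'w0c.png',(255,100,395,230),5)
E
```

```text
[ 0.5018914  -0.32436902  0.072     ]
n 428 fit [ 0.5    -0.3261  0.0266] enclose 0.4998 -0.3261 0.0283 zmed 0.0715
n 418 fit [ 0.4999 -0.3261  0.0266] enclose 0.4998 -0.3261 0.0283 zmed 0.0715
n 25 fit [ 0.4979 -0.3224  0.0264] enclose 0.4954 -0.3243 0.0278 zmed 0.0716
```

View pics/w0c.png

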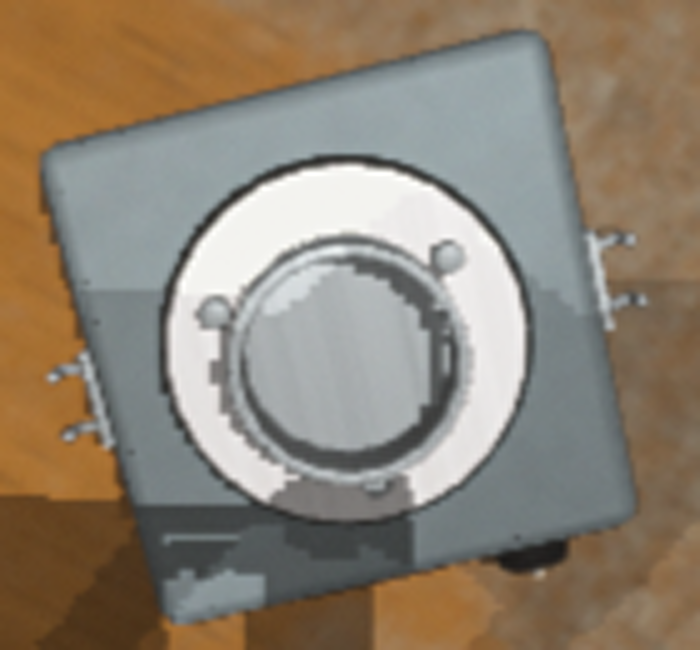

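Call:
arm_command --targets '[0,0,0,69,-643,0,-1,0,0,0,69,-643,0,-1,0,0,0,69,-643,0,-1,0,0,0,69,-643,0,-1,0,0,0,69,-643,0,-1,0,0,0,69,-643,0,-1,0,0,0,69,-643,0,-1,0,0,0,69,-643,0,-1,0,0,0,69,-643,0,-1,0,0,0,69,-643,0,-1,0,0,0,69,-643,0,-1,0,0,0,69,-643,0,-1,0,0,0,69,-643,0,-1,0,0,0,69,-643,0,-1,0,0,0,69,-643,0,-1,0,0,0,69,-643,0,-1]'

```text
time: 3.05
tool_pos: [0.5621, 0.3243, 0.2557]
ee_rot: [3.141, -0.0, -0.002]
wrist_force: [-1.1, -0.2, 1.4]
width: 0.0937
finger_force: 0.0
```

Run:
```python
from h import *
o=robot.get_obs();print(o['time'],o['tool_pos'],o['ee_rot'])
s=snap("wrist");save(s,'w1.png')
for n,xy,z in [('fine',(.571,.327),.026),('med',(.441,.397),.034),('coarse',(.6,.202),.046)]:
    try: print(n); q=ring(s,xy,z); ring(s,q[:2],z,.004,.032)
    except Exception as e: print(e)
```

```text
3.05 [0.56206848 0.32434015 0.25567166] [ 3.14096488e+00 -2.15616359e-04 -2.36752909e-03]
fine
n 348 fit [0.5778 0.3256 0.0266] enclose 0.5777 0.3256 0.0283 zmed 0.0254
n 344 fit [0.5778 0.3256 0.0267] enclose 0.5777 0.3256 0.0283 zmed 0.0254
med
n 334 fit [0.4451 0.3961 0.0266] enclose 0.4451 0.3961 0.029 zmed 0.0333
n 311 fit [0.4448 0.3962 0.0266] enclose 0.4451 0.3963 0.0289 zmed 0.0334
coarse
n 425 fit [0.6043 0.1988 0.0266] enclose 0.6043 0.1987 0.0285 zmed 0.0452
n 412 fit [0.6043 0.1987 0.0266] enclose 0.6043 0.1987 0.0285 zmed 0.0453
```

View pics/w1.png

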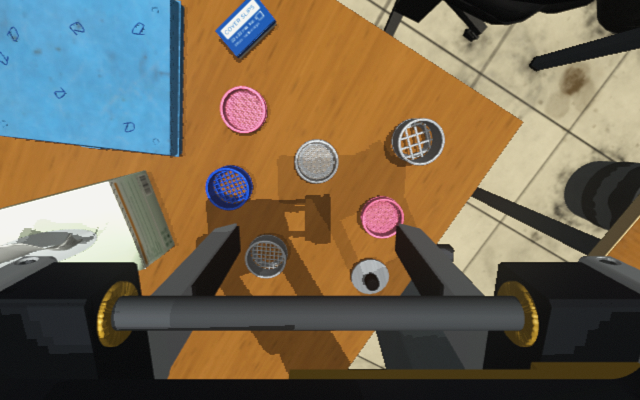

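The wrist view shows the dense grey fine sieve at (316,161), medium at (267,256), coarse at (418,142) and the lid at (370,276). The choices hold, so I'll grasp the fine one.

Call:
arm_command --targets '[0,0,0,15.7,-1.3,0,-1,0,0,0,15.7,-1.3,50,-1,0,0,0,15.7,-1.3,100,-1,0,0,0,15.7,-1.3,150,-1,0,0,0,15.7,-1.3,190,-1,0,0,0,15.7,-1.3,220,-1,0,0,0,15.7,-1.3,235,-1,0,0,0,15.7,-1.3,243,-1,0,0,0,15.7,-1.3,243,-1,0,0,0,15.7,-1.3,243,0,0,0,0,15.7,-1.3,243,1,0,0,0,15.7,-1.3,243,1,0,0,0,15.7,-1.3,243,1,0,0,0,15.7,-1.3,243,1,0,0,0,15.7,-1.3,243,1,0,0,0,15.7,-1.3,243,1]'

```text
time: 4.7
tool_pos: [0.5777, 0.3271, 0.0129]
ee_rot: [3.141, -0.001, -0.001]
wrist_force: [-0.7, -0.2, 2.8]
width: 0.0556
finger_force: 30.0
```

Call:
arm_command --targets '[0,0,0,0,0,-10,1,0,0,0,0,0,-40,1,0,0,0,0,0,-80,1,0,0,0,0,0,-120,1,0,0,0,0,0,-160,1,0,0,0,0,0,-190,1,0,0,0,0,0,-190,1,0,0,0,0,0,-190,1]'

```text
time: 5.5
tool_pos: [0.5775, 0.3272, 0.2025]
ee_rot: [-3.141, -0.001, -0.0]
wrist_force: [-0.4, 0.2, -1.6]
width: 0.0556
finger_force: 30.0
```

Run:
```python
from h import *
o=robot.get_obs();print(o['time'],o['tool_pos'],o['ee_rot'],o['width'],o['finger_force'])
s=snap("wrist");save(s,'w2.png')
t=o['tool_pos']
q=ring(s,t[:2],t[2]+.0131,.005,.04)
```

```text
5.5 [0.57745204 0.32724958 0.2024762 ] [-3.14126232e+00 -5.98890582e-04 -4.75279355e-04] 0.05561518557509278 29.9995619058609
n 2280 fit [0.5786 0.3273 0.0267] enclose 0.5847 0.3273 0.0399 zmed 0.2149
```

View pics/w2.png

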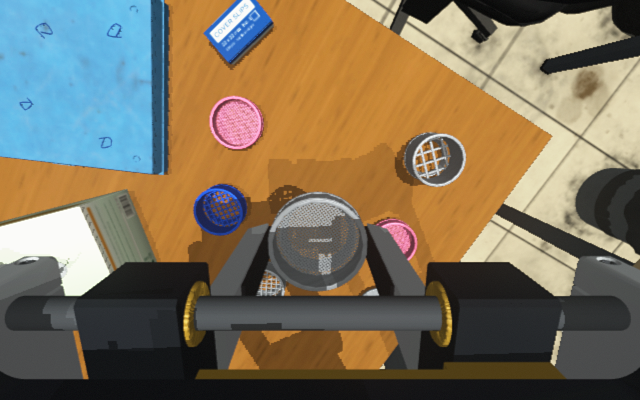

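The fine sieve is held level between the pads at (318,240). Now I'll carry it over the pan.

Call:
arm_command --targets '[0,0,0,-78,653,0,1,0,0,0,-78,653,0,1,0,0,0,-78,653,0,1,0,0,0,-78,653,0,1,0,0,0,-78,653,0,1,0,0,0,-78,653,0,1,0,0,0,-78,653,0,1,0,0,0,-78,653,0,1,0,0,0,-78,653,0,1,0,0,0,-78,653,0,1,0,0,0,-78,653,0,1,0,0,0,-78,653,0,1,0,0,0,-78,653,0,1,0,0,0,-78,653,0,1,0,0,0,-78,653,0,1,0,0,0,-78,653,0,1,0,0,0,-78,653,0,1,0,0,0,-78,653,0,1]'

```text
time: 7.35
tool_pos: [0.4996, -0.3241, 0.2025]
ee_rot: [-3.141, -0.0, 0.002]
wrist_force: [-0.3, 0.6, -0.6]
width: 0.0558
finger_force: 30.0
```

Run:
```python
from h import *
o=robot.get_obs();print(o['time'],o['tool_pos'],o['ee_rot'],o['width'],o['finger_force'])
s=snap("wrist")
t=o['tool_pos']
# far half of held rim only
c=cloud(s);q=ring(s,t[:2],t[2]+.0131,.005,.031)
```

```text
7.35 [ 0.4995549  -0.3241344   0.20250364] [-3.14142045e+00 -1.16911722e-05  1.80421347e-03] 0.05580873727571114 29.999554753303528
n 2067 fit [ 0.5006 -0.3241  0.0265] enclose 0.5009 -0.3241 0.031 zmed 0.215
```

Call:
arm_command --targets '[0,0,0,-0.6,2,0,1,0,0,0,-0.6,2,40,1,0,0,0,-0.6,2,80,1,0,0,0,-0.6,2,105,1,0,0,0,-0.6,2,110,1,0,0,0,-0.6,2,110,1,0,0,0,-0.6,2,110,1]'

```text
time: 8.1
tool_pos: [0.4997, -0.3286, 0.0948]
ee_rot: [3.139, -0.003, -0.0]
wrist_force: [0.4, 0.4, -1.3]
width: 0.0554
finger_force: 30.0
```

Call:
arm_command --targets '[0,0,0,0,-2,0,1,0,0,0,0,-2,0,1,0,0,0,0,-2,0,1,0,0,0,0,-2,0,1,0,0,0,0,-2,0,1]'

```text
time: 8.6
tool_pos: [0.4985, -0.3259, 0.0927]
ee_rot: [3.141, -0.0, -0.001]
wrist_force: [0.5, -0.1, -0.3]
width: 0.0561
finger_force: 30.0
```

Run:
```python
from h import *
o=robot.get_obs();print(o['time'],o['tool_pos'],o['ee_rot'],o['qvel'].round(3))
s=snap("wrist")
t=o['tool_pos']
ring(s,t[:2],t[2]+.0131,.005,.031)
o=robot.get_obs();print(o['time'],o['tool_pos'],o['ee_rot'])
```

```text
8.6 [ 0.498523   -0.3258727   0.09267065] [ 3.14130582e+00 -1.85306512e-04 -5.37860712e-04] [ 0.001  0.001  0.    -0.001 -0.001  0.   ]
n 2063 fit [ 0.4995 -0.3258  0.0265] enclose 0.4994 -0.3258 0.0311 zmed 0.1051
8.65 [ 0.49846336 -0.32585748  0.09255788] [ 3.14146070e+00 -4.83944150e-05 -6.52436992e-04]
```

Call:
arm_command --targets '[0,0,0,0.5,0,5,1,0,0,0,0.5,0,9,1,0,0,0,0.5,0,12,1,0,0,0,0.5,0,14,1,0,0,0,0.5,0,15.5,1,0,0,0,0.5,0,16.5,1,0,0,0,0.5,0,17,1,0,0,0,0.5,0,17,1,0,0,0,0.5,0,17,1]'

```text
time: 9.55
tool_pos: [0.499, -0.3259, 0.0757]
ee_rot: [3.141, -0.0, -0.001]
wrist_force: [0.3, 0.3, -0.8]
width: 0.0557
finger_force: 30.0
```

Call:
arm_command --targets '[0,0,0,0,0,0.7,1,0,0,0,0,0,0.7,1,0,0,0,0,0,0.7,0.1,0,0,0,0,0,0.7,-0.4,0,0,0,0,0,0.7,-1,0,0,0,0,0,0.7,-1,0,0,0,0,0,0.7,-1,0,0,0,0,0,0.7,-1,0,0,0,0,0,-30,-1,0,0,0,0,0,-80,-1,0,0,0,0,0,-130,-1,0,0,0,0,0,-180,-1,0,0,0,0,0,-180,-1,0,0,0,0,0,-180,-1,0,0,0,0,0,-180,-1,0,0,0,0,0,-180,-1]'

```text
time: 11.15
tool_pos: [0.4982, -0.3252, 0.2526]
ee_rot: [-3.139, 0.004, -0.001]
wrist_force: [-0.5, 0.4, -0.7]
width: 0.0939
finger_force: 0.0
```

Run:
```python
from h import *
o=robot.get_obs();print(o['time'],o['tool_pos'],o['ee_rot'])
s=snap("wrist");ring(s,(.5,-.326),.088,.004,.032); save(s,'w3.png',(240,100,400,230),4)
```

```text
11.15 [ 0.49819291 -0.32521154  0.25256177] [-3.13851656e+00  4.02669846e-03 -6.03223471e-04]
n 457 fit [ 0.4994 -0.3259  0.0266] enclose 0.4992 -0.3258 0.0284 zmed 0.0875
```

View pics/w3.png

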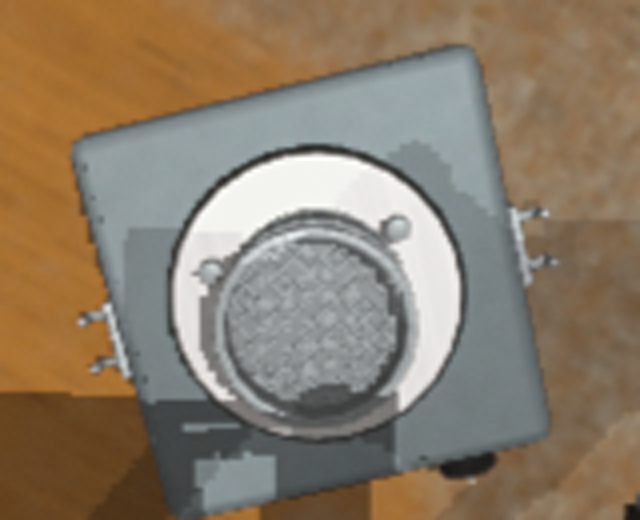

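Fine is fully home: rim at 87.5 mm, centred at (0.4994,-0.3259). Next is the medium sieve.

Call:
arm_command --targets '[0,0,0,-53,-721,0,-1,0,0,0,-53,-721,0,-1,0,0,0,-53,-721,0,-1,0,0,0,-53,-721,0,-1,0,0,0,-53,-721,0,-1,0,0,0,-53,-721,0,-1,0,0,0,-53,-721,0,-1,0,0,0,-53,-721,0,-1,0,0,0,-53,-721,0,-1,0,0,0,-53,-721,0,-1,0,0,0,-53,-721,0,-1,0,0,0,-53,-721,0,-1,0,0,0,-53,-721,0,-1,0,0,0,-53,-721,0,-1,0,0,0,-53,-721,0,-1,0,0,0,-53,-721,0,-1,0,0,0,-53,-721,0,-1,0,0,0,-53,-721,0,-1,0,0,0,-53,-721,0,-1,0,0,0,-53,-721,0,-1]'

```text
time: 13.2
tool_pos: [0.4469, 0.3941, 0.2559]
ee_rot: [-3.141, -0.001, -0.002]
wrist_force: [-0.5, 0.8, 0.2]
width: 0.0941
finger_force: 0.0
```

Run:
```python
from h import *
o=robot.get_obs();print(o['time'],o['tool_pos'],o['ee_rot'])
s=snap("wrist");ring(s,(.445,.396),.034,.004,.032);ring(s,(.6043,.1987),.046,.004,.032)
c=cloud(s);m=(abs(c[...,2]-.036)<.004)&(np.hypot(c[...,0]-.4,c[...,1]-.244)<.03);print('knob',m.sum(),c[m].mean(0))
```

```text
13.2 [0.44685168 0.39408195 0.2559002 ] [-3.14138007e+00 -6.18847957e-04 -2.43597138e-03]
n 345 fit [0.4443 0.3966 0.0267] enclose 0.4441 0.3965 0.0283 zmed 0.0336
n 556 fit [0.6036 0.1992 0.0266] enclose 0.6037 0.1992 0.0287 zmed 0.0452
knob 159 [0.40603343 0.24832632 0.03511024]
```

Call:
arm_command --targets '[0,0,0,-2.2,-1.3,40,-1,0,0,0,-2.2,-1.3,90,-1,0,0,0,-2.2,-1.3,140,-1,0,0,0,-2.2,-1.3,185,-1,0,0,0,-2.2,-1.3,215,-1,0,0,0,-2.2,-1.3,233,-1,0,0,0,-2.2,-1.3,241,-1,0,0,0,-2.2,-1.3,241,-1,0,0,0,-2.2,-1.3,241,-1,0,0,0,-2.2,-1.3,241,0,0,0,0,-2.2,-1.3,241,1,0,0,0,-2.2,-1.3,241,1,0,0,0,-2.2,-1.3,241,1,0,0,0,-2.2,-1.3,241,1,0,0,0,-2.2,-1.3,241,1,0,0,0,-2.2,-1.3,241,1]'

```text
time: 14.85
tool_pos: [0.4442, 0.3965, 0.0146]
ee_rot: [3.142, -0.0, -0.001]
wrist_force: [-0.4, -0.7, 1.1]
width: 0.0561
finger_force: 30.0
```

Call:
arm_command --targets '[0,0,0,0,0,-10,1,0,0,0,0,0,-40,1,0,0,0,0,0,-80,1,0,0,0,0,0,-120,1,0,0,0,0,0,-160,1,0,0,0,0,0,-190,1,0,0,0,0,0,-190,1]'

```text
time: 15.55
tool_pos: [0.4463, 0.3981, 0.2113]
ee_rot: [-3.135, -0.01, -0.001]
wrist_force: [1.3, -0.4, -0.2]
width: 0.0558
finger_force: 30.0
```

Call:
arm_command --targets '[0,0,0,55,722,0,1,0,0,0,55,722,0,1,0,0,0,55,722,0,1,0,0,0,55,722,0,1,0,0,0,55,722,0,1,0,0,0,55,722,0,1,0,0,0,55,722,0,1,0,0,0,55,722,0,1,0,0,0,55,722,0,1,0,0,0,55,722,0,1,0,0,0,55,722,0,1,0,0,0,55,722,0,1,0,0,0,55,722,0,1,0,0,0,55,722,0,1,0,0,0,55,722,0,1,0,0,0,55,722,0,1,0,0,0,55,722,0,1,0,0,0,55,722,0,1,0,0,0,55,722,0,1,0,0,0,55,722,0,1]'

```text
time: 17.55
tool_pos: [0.499, -0.3243, 0.2049]
ee_rot: [3.141, -0.0, 0.001]
wrist_force: [-0.5, 0.1, -0.8]
width: 0.0558
finger_force: 30.0
```

Call:
arm_command --targets '[0,0,0,0,0,0,1,0,0,0,0,0,0,1,0,0,0,0,0,0,1,0,0,0,0,0,0,1]'

```text
time: 17.95
tool_pos: [0.4988, -0.3255, 0.2046]
ee_rot: [3.141, -0.0, -0.001]
wrist_force: [0.4, -0.0, -1.1]
width: 0.0559
finger_force: 30.0
```

Run:
```python
from h import *
o=robot.get_obs();print(o['time'],o['tool_pos'],o['ee_rot'],o['width'],o['finger_force'])
s=snap("wrist")
t=o['tool_pos']
ring(s,t[:2],t[2]+.0194,.005,.031);save(s,'w4.png',(200,120,440,300),3)
```

```text
17.95 [ 0.49878784 -0.32545629  0.20455083] [ 3.14147310e+00 -1.05932221e-04 -5.26342944e-04] 0.05592471221106766 29.999700193293393
n 2200 fit [ 0.4997 -0.3254  0.0264] enclose 0.4993 -0.3254 0.0311 zmed 0.2233
```

View pics/w4.png

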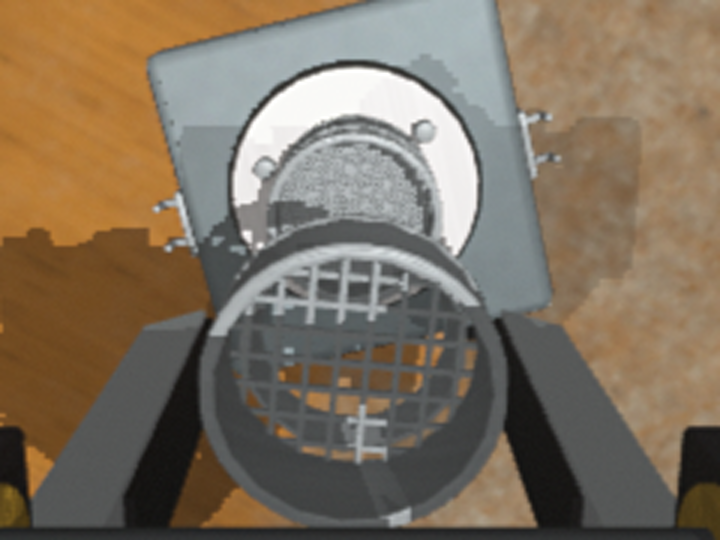

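The medium sieve (8 openings) is held level above the fine one. Lowering it.

Call:
arm_command --targets '[0,0,0,0.3,0.4,30,1,0,0,0,0.3,0.4,60,1,0,0,0,0.3,0.4,80,1,0,0,0,0.3,0.4,92,1,0,0,0,0.3,0.4,96,1,0,0,0,0.3,0.4,96,1,0,0,0,0.3,0.4,96,1,0,0,0,0.3,0.4,96,1,0,0,0,0.3,0.4,101,1,0,0,0,0.3,0.4,105,1,0,0,0,0.3,0.4,108,1,0,0,0,0.3,0.4,110,1,0,0,0,0.3,0.4,111,1,0,0,0,0.3,0.4,111.5,1,0,0,0,0.3,0.4,111.5,1,0,0,0,0.3,0.4,111.5,1]'

```text
time: 19.6
tool_pos: [0.4992, -0.326, 0.0932]
ee_rot: [3.141, -0.0, -0.001]
wrist_force: [-0.0, 0.5, -1.3]
width: 0.056
finger_force: 30.0
```

Call:
arm_command --targets '[0,0,0,0,0,0.5,1,0,0,0,0,0,0.5,1,0,0,0,0,0,0.5,0.1,0,0,0,0,0,0.5,-0.4,0,0,0,0,0,0.5,-1,0,0,0,0,0,0.5,-1,0,0,0,0,0,0.5,-1,0,0,0,0,0,0.5,-1,0,0,0,0,0,-30,-1,0,0,0,0,0,-80,-1,0,0,0,0,0,-130,-1,0,0,0,0,0,-165,-1,0,0,0,0,0,-165,-1,0,0,0,0,0,-165,-1,0,0,0,0,0,-165,-1,0,0,0,0,0,-165,-1,0,0,0,0,0,-165,-1]'

```text
time: 21.3
tool_pos: [0.4986, -0.3255, 0.2559]
ee_rot: [-3.139, 0.003, -0.001]
wrist_force: [0.2, -0.5, 0.2]
width: 0.0938
finger_force: 0.0
```

Run:
```python
from h import *
o=robot.get_obs();print(o['time'],o['tool_pos'],o['ee_rot'])
s=snap("wrist");ring(s,(.5,-.326),.112,.004,.032); save(s,'w5.png',(240,100,400,230),4)
```

```text
21.3 [ 0.49855616 -0.32550029  0.25589003] [-3.13937254e+00  2.88387340e-03 -6.16103247e-04]
n 519 fit [ 0.4993 -0.3259  0.0266] enclose 0.4992 -0.3259 0.0283 zmed 0.1115
```

Medium is home: rim at 111.5 mm, centred. Next is the coarse sieve.

Call:
arm_command --targets '[0,0,0,105,-524.5,0,-1,0,0,0,105,-524.5,0,-1,0,0,0,105,-524.5,0,-1,0,0,0,105,-524.5,0,-1,0,0,0,105,-524.5,0,-1,0,0,0,105,-524.5,0,-1,0,0,0,105,-524.5,0,-1,0,0,0,105,-524.5,0,-1,0,0,0,105,-524.5,0,-1,0,0,0,105,-524.5,0,-1,0,0,0,105,-524.5,0,-1,0,0,0,105,-524.5,0,-1,0,0,0,105,-524.5,0,-1,0,0,0,105,-524.5,0,-1,0,0,0,105,-524.5,0,-1,0,0,0,105,-524.5,0,-1,0,0,0,105,-524.5,0,-1]'

```text
time: 23.05
tool_pos: [0.6045, 0.1975, 0.2583]
ee_rot: [3.142, -0.0, -0.002]
wrist_force: [-1.1, 0.6, 0.2]
width: 0.0938
finger_force: 0.0
```

Run:
```python
from h import *
o=robot.get_obs();print(o['time'],o['tool_pos'],o['ee_rot'])
s=snap("wrist");ring(s,(.604,.199),.046,.004,.032)
```

```text
23.05 [0.60446025 0.19750652 0.25828248] [ 3.1415393e+00 -4.2629268e-04 -2.1301921e-03]
n 360 fit [0.6044 0.198  0.0267] enclose 0.6042 0.198 0.0283 zmed 0.0455
```

Call:
arm_command --targets '[0,0,0,-0.2,0.3,40,-1,0,0,0,-0.2,0.3,90,-1,0,0,0,-0.2,0.3,140,-1,0,0,0,-0.2,0.3,180,-1,0,0,0,-0.2,0.3,212,-1,0,0,0,-0.2,0.3,232,-1,0,0,0,-0.2,0.3,241,-1,0,0,0,-0.2,0.3,241,-1,0,0,0,-0.2,0.3,241,-1,0,0,0,-0.2,0.3,241,0,0,0,0,-0.2,0.3,241,1,0,0,0,-0.2,0.3,241,1,0,0,0,-0.2,0.3,241,1,0,0,0,-0.2,0.3,241,1,0,0,0,-0.2,0.3,241,1,0,0,0,-0.2,0.3,241,1]'

```text
time: 24.7
tool_pos: [0.6042, 0.1982, 0.0171]
ee_rot: [3.141, -0.0, -0.001]
wrist_force: [-0.6, -1.3, 1.4]
width: 0.0546
finger_force: 30.0
```

Call:
arm_command --targets '[0,0,0,0,0,-10,1,0,0,0,0,0,-40,1,0,0,0,0,0,-80,1,0,0,0,0,0,-120,1,0,0,0,0,0,-160,1,0,0,0,0,0,-200,1,0,0,0,0,0,-215,1,0,0,0,0,0,-215,1,0,0,0,0,0,-215,1,0,0,0,0,0,-215,1]'

```text
time: 25.7
tool_pos: [0.603, 0.1979, 0.2282]
ee_rot: [3.14, 0.006, -0.001]
wrist_force: [0.7, -0.1, -1.8]
width: 0.0544
finger_force: 30.0
```

Call:
arm_command --targets '[0,0,0,-104.5,524,0,1,0,0,0,-104.5,524,0,1,0,0,0,-104.5,524,0,1,0,0,0,-104.5,524,0,1,0,0,0,-104.5,524,0,1,0,0,0,-104.5,524,0,1,0,0,0,-104.5,524,0,1,0,0,0,-104.5,524,0,1,0,0,0,-104.5,524,0,1,0,0,0,-104.5,524,0,1,0,0,0,-104.5,524,0,1,0,0,0,-104.5,524,0,1,0,0,0,-104.5,524,0,1,0,0,0,-104.5,524,0,1,0,0,0,-104.5,524,0,1,0,0,0,-104.5,524,0,1,0,0,0,-104.5,524,0,1,0,0,0,-104.5,524,0,1]'

```text
time: 27.5
tool_pos: [0.4996, -0.3252, 0.2322]
ee_rot: [3.141, -0.0, 0.0]
wrist_force: [-0.7, 0.5, -1.1]
width: 0.0548
finger_force: 30.0
```

Run:
```python
from h import *
o=robot.get_obs();print(o['time'],o['tool_pos'],o['ee_rot'],o['width'],o['finger_force'])
s=snap("wrist")
t=o['tool_pos']
ring(s,t[:2],t[2]+.029,.005,.031);save(s,'w6.png',(200,120,440,300),3)
```

```text
27.5 [ 0.49964377 -0.32515942  0.23223798] [ 3.14125389e+00 -3.51847963e-04  3.72140456e-04] 0.05475397014939742 29.997854232788086
n 1971 fit [ 0.5009 -0.3251  0.0263] enclose 0.502 -0.3251 0.0307 zmed 0.2606
```

View pics/w6.png

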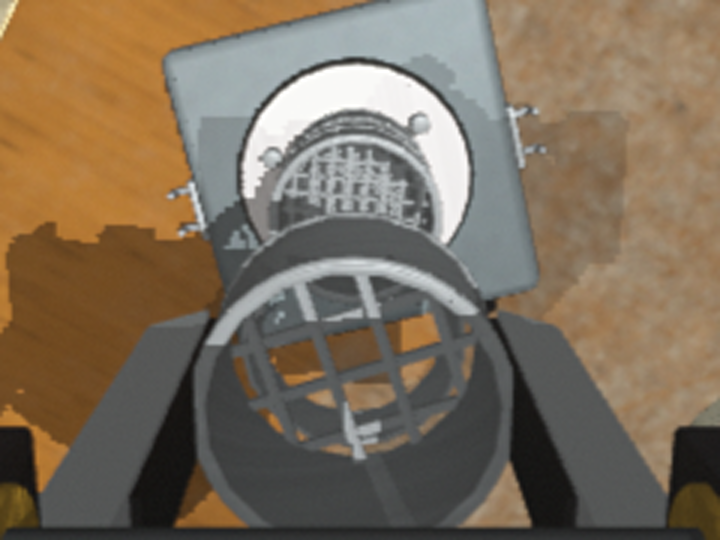

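The coarse sieve (4 openings) is held level. Lowering it.

Call:
arm_command --targets '[0,0,0,-0.5,0.3,30,1,0,0,0,-0.5,0.3,60,1,0,0,0,-0.5,0.3,80,1,0,0,0,-0.5,0.3,92,1,0,0,0,-0.5,0.3,97,1,0,0,0,-0.5,0.3,97,1,0,0,0,-0.5,0.3,97,1,0,0,0,-0.5,0.3,97,1,0,0,0,-0.5,0.3,102,1,0,0,0,-0.5,0.3,106,1,0,0,0,-0.5,0.3,109,1,0,0,0,-0.5,0.3,111,1,0,0,0,-0.5,0.3,112,1,0,0,0,-0.5,0.3,112,1,0,0,0,-0.5,0.3,112,1]'

```text
time: 29.05
tool_pos: [0.499, -0.3261, 0.1201]
ee_rot: [3.141, -0.0, -0.001]
wrist_force: [0.4, -0.2, -0.1]
width: 0.0545
finger_force: 30.0
```

Call:
arm_command --targets '[0,0,0,0,0,0.8,1,0,0,0,0,0,0.8,1,0,0,0,0,0,0.8,0.1,0,0,0,0,0,0.8,-0.4,0,0,0,0,0,0.8,-1,0,0,0,0,0,0.8,-1,0,0,0,0,0,0.8,-1,0,0,0,0,0,0.8,-1,0,0,0,0,0,-30,-1,0,0,0,0,0,-80,-1,0,0,0,0,0,-130,-1,0,0,0,0,0,-160,-1,0,0,0,0,0,-160,-1,0,0,0,0,0,-160,-1,0,0,0,0,0,-160,-1,0,0,0,0,0,-160,-1]'

```text
time: 30.65
tool_pos: [0.4982, -0.3255, 0.2773]
ee_rot: [-3.139, 0.004, -0.001]
wrist_force: [-0.2, 0.6, -0.3]
width: 0.0941
finger_force: 0.0
```

Run:
```python
from h import *
o=robot.get_obs();print(o['time'],o['tool_pos'],o['ee_rot'])
s=snap("wrist");ring(s,(.5,-.326),.148,.004,.032)
```

```text
30.65 [ 0.49824225 -0.32551386  0.27727537] [-3.13873222e+00  3.70400775e-03 -5.69702565e-04]
n 568 fit [ 0.4992 -0.326   0.0266] enclose 0.499 -0.3261 0.0283 zmed 0.1474
```

Coarse is home: rim at 147.4 mm, centred. Next is the lid; I'll look at it from close by.

Call:
arm_command --targets '[0,0,0,-108,-571,20,-1,0,0,0,-108,-571,20,-1,0,0,0,-108,-571,20,-1,0,0,0,-108,-571,20,-1,0,0,0,-108,-571,20,-1,0,0,0,-108,-571,20,-1,0,0,0,-108,-571,20,-1,0,0,0,-108,-571,20,-1,0,0,0,-108,-571,20,-1,0,0,0,-108,-571,20,-1,0,0,0,-108,-571,20,-1,0,0,0,-108,-571,20,-1,0,0,0,-108,-571,20,-1,0,0,0,-108,-571,20,-1,0,0,0,-108,-571,20,-1,0,0,0,-108,-571,20,-1,0,0,0,-108,-571,20,-1,0,0,0,-108,-571,20,-1,0,0,0,-108,-571,20,-1,0,0,0,-108,-571,20,-1]'

```text
time: 32.7
tool_pos: [0.3913, 0.2448, 0.26]
ee_rot: [3.142, -0.0, -0.001]
wrist_force: [1.0, 0.2, 0.8]
width: 0.0943
finger_force: 0.0
```

Run:
```python
from h import *
o=robot.get_obs();print(o['time'],o['tool_pos'],o['ee_rot'])
s=snap("wrist");save(s,'w7.png',(240,100,400,230),4)
c=cloud(s);d=np.hypot(c[...,0]-.403,c[...,1]-.246)
for z0,z1 in((.032,.040),(.008,.015)):
    m=(c[...,2]>z0)&(c[...,2]<z1)&(d<.04)&(s['range_z']>0)
    P=(c[m][:,:2]*1e4).astype(np.float32); print(m.sum(),np.median(c[m],0),[np.round(x/1e4*1,4) for x in map(np.array,cv2.minEnclosingCircle(P))])
```

```text
32.7 [0.39130498 0.24483544 0.25998764] [ 3.14156048e+00 -9.27600327e-05 -1.06100321e-03]
178 [0.4058029  0.2468416  0.03515255] [array([0.4054, 0.2472]), np.float64(0.0098)]
1108 [0.40733563 0.24696903 0.01163662] [array([0.4052, 0.2473]), np.float64(0.0278)]
```

View pics/w7.png

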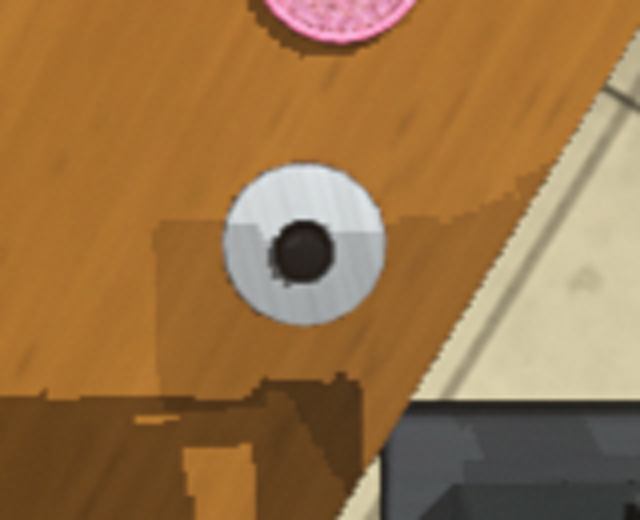

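The lid is at (305,245) in the crop, disc and knob concentric at (0.4053, 0.2473).

Call:
arm_command --targets '[0,0,0,14,-1.5,30,-1,0,0,0,14,-1.5,80,-1,0,0,0,14,-1.5,130,-1,0,0,0,14,-1.5,175,-1,0,0,0,14,-1.5,210,-1,0,0,0,14,-1.5,230,-1,0,0,0,14,-1.5,240,-1,0,0,0,14,-1.5,243,-1,0,0,0,14,-1.5,243,-1,0,0,0,14,-1.5,243,-1,0,0,0,14,-1.5,243,-1]'

```text
time: 33.85
tool_pos: [0.4063, 0.2471, 0.0185]
ee_rot: [-3.14, -0.003, -0.001]
wrist_force: [-0.1, 0.0, -0.7]
width: 0.0939
finger_force: 0.0
```

Call:
arm_command --targets '[0,0,0,-0.5,0,0,0,0,0,0,-0.5,0,0,0.4,0,0,0,-0.5,0,0,1,0,0,0,-0.5,0,0,1,0,0,0,-0.5,0,0,1,0,0,0,-0.5,0,0,1,0,0,0,-0.5,0,0,1,0,0,0,-0.5,0,0,1,0,0,0,-0.5,0,0,1,0,0,0,-0.5,0,0,1]'

```text
time: 34.85
tool_pos: [0.4047, 0.2466, 0.0169]
ee_rot: [3.142, 0.0, -0.001]
wrist_force: [-0.0, -0.3, -0.2]
width: 0.0195
finger_force: 30.0
```

Call:
arm_command --targets '[0,0,0,0,0,-10,1,0,0,0,0,0,-40,1,0,0,0,0,0,-80,1,0,0,0,0,0,-120,1,0,0,0,0,0,-160,1,0,0,0,0,0,-200,1,0,0,0,0,0,-235,1,0,0,0,0,0,-235,1,0,0,0,0,0,-235,1,0,0,0,0,0,-235,1]'

```text
time: 35.85
tool_pos: [0.4039, 0.2462, 0.2501]
ee_rot: [3.14, 0.003, -0.001]
wrist_force: [1.0, -0.1, -0.9]
width: 0.0188
finger_force: 30.0
```

Call:
arm_command --targets '[0,0,0,94,572.5,0,1,0,0,0,94,572.5,0,1,0,0,0,94,572.5,0,1,0,0,0,94,572.5,0,1,0,0,0,94,572.5,0,1,0,0,0,94,572.5,0,1,0,0,0,94,572.5,0,1,0,0,0,94,572.5,0,1,0,0,0,94,572.5,0,1,0,0,0,94,572.5,0,1,0,0,0,94,572.5,0,1,0,0,0,94,572.5,0,1,0,0,0,94,572.5,0,1,0,0,0,94,572.5,0,1,0,0,0,94,572.5,0,1,0,0,0,94,572.5,0,1,0,0,0,94,572.5,0,1,0,0,0,94,572.5,0,1,0,0,0,94,572.5,0,1,0,0,0,94,572.5,0,1]'

```text
time: 37.85
tool_pos: [0.4984, -0.3258, 0.2522]
ee_rot: [3.141, -0.0, -0.0]
wrist_force: [-0.3, 1.2, -1.6]
width: 0.0189
finger_force: 30.0
```

Run:
```python
from h import *
o=robot.get_obs();print(o['time'],o['tool_pos'],o['ee_rot'],o['width'],o['finger_force'])
s=snap("wrist")
t=o['tool_pos'];c=cloud(s)
m=(abs(c[...,2]-t[2]+.005)<.004)&(np.hypot(c[...,0]-t[0],c[...,1]-t[1])<.034)&(s['range_z']>0)
print(m.sum(),cv2.minEnclosingCircle((c[m][:,:2]*1e4).astype(np.float32)))
A=np.c_[c[m][:,:2],np.ones(m.sum())];print('slope',np.linalg.lstsq(A,c[m][:,2],rcond=None)[0])
save(s,'w8.png',(200,120,440,300),3)
```

```text
37.85 [ 0.49843897 -0.32575101  0.2521672 ] [ 3.14134074e+00 -2.33425377e-04 -1.84954890e-04] 0.018939103691910007 29.999744767555967
2969 ((4991.68359375, -3257.09912109375), 280.0440673828125)
slope [-0.0039402   0.00348166  0.24992821]
```

View pics/w8.png

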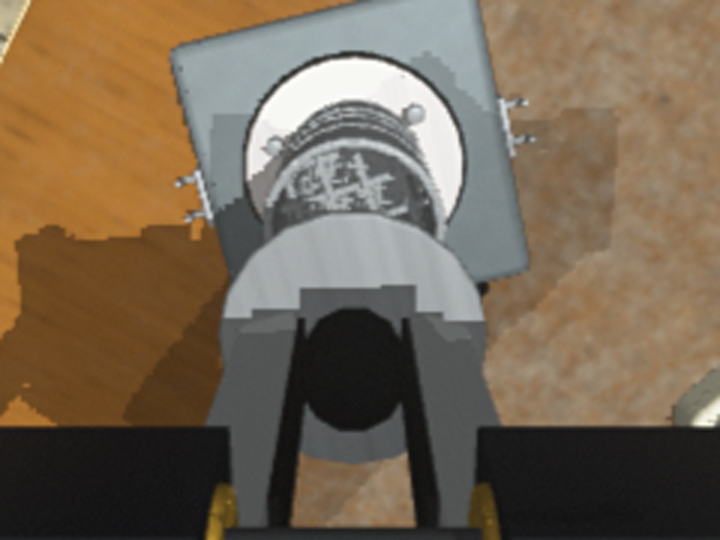

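The lid is held level and centred over the column. Lowering it.

Call:
arm_command --targets '[0,0,0,0,0,30,1,0,0,0,0,0,55,1,0,0,0,0,0,72,1,0,0,0,0,0,80,1,0,0,0,0,0,82,1,0,0,0,0,0,82,1,0,0,0,0,0,82,1,0,0,0,0,0,86,1,0,0,0,0,0,89,1,0,0,0,0,0,91.5,1,0,0,0,0,0,93,1,0,0,0,0,0,94,1,0,0,0,0,0,94.3,1,0,0,0,0,0,94.3,1,0,0,0,0,0,94.3,1]'

```text
time: 39.4
tool_pos: [0.4984, -0.326, 0.1578]
ee_rot: [3.141, -0.0, -0.001]
wrist_force: [0.3, 0.2, -1.1]
width: 0.0192
finger_force: 30.0
```

Call:
arm_command --targets '[0,0,0,0,0,0.6,1,0,0,0,0,0,0.6,1,0,0,0,0,0,0.6,0.7,0,0,0,0,0,0.6,0.4,0,0,0,0,0,0.6,-0.2,0,0,0,0,0,0.6,-1,0,0,0,0,0,0.6,-1,0,0,0,0,0,0.6,-1,0,0,0,0,0,0.6,-1,0,0,0,0,0,0.6,-1,0,0,0,0,0,-30,-1,0,0,0,0,0,-80,-1,0,0,0,0,0,-130,-1,0,0,0,0,0,-130,-1,0,0,0,0,0,-130,-1,0,0,0,0,0,-130,-1]'

```text
time: 41.0
tool_pos: [0.498, -0.3257, 0.286]
ee_rot: [-3.14, 0.002, -0.001]
wrist_force: [-0.2, -0.5, -1.3]
width: 0.0939
finger_force: 0.0
```

Run:
```python
from h import *
o=robot.get_obs();print(o['time'],o['tool_pos'],o['width'])
s=snap("wrist");c=cloud(s)
d=np.hypot(c[...,0]-.499,c[...,1]+.326)
for z0,z1 in((.170,.182),(.147,.157)):
    m=(c[...,2]>z0)&(c[...,2]<z1)&(d<.035)&(s['range_z']>0)
    print(m.sum(),np.median(c[m],0),cv2.minEnclosingCircle((c[m][:,:2]*1e4).astype(np.float32)))
A=np.c_[c[m][:,:2],np.ones(m.sum())];print('slope',np.linalg.lstsq(A,c[m][:,2],rcond=None)[0])
save(s,'w9.png',(200,60,440,240),3)
```

```text
41.0 [ 0.49800588 -0.32574294  0.28603175] 0.09390844037600837
331 [ 0.49989527 -0.32598374  0.17528435] ((4992.0986328125, -3260.14306640625), 98.6834487915039)
1942 [ 0.5023902  -0.32597539  0.15165255] ((4989.70947265625, -3259.9755859375), 283.0431823730469)
slope [-0.00802562  0.00068731  0.15580509]
```

View pics/w9.png

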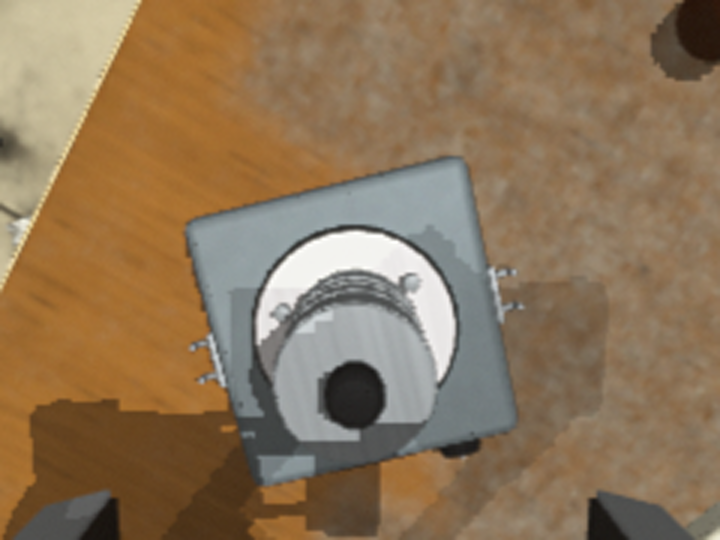

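The lid is home: disc top at 151.7 mm against the expected 152, level, and centred at crop (355,395). The gripper is clear, so I'm handing in.

```bash
python3 -c "
from bench import robot
print(robot.close_job())"
```

```text
the job is handed in; nothing more can be done
None
```

The sieve column (fine, medium, coarse, lid) stands free on the shaker; the last camera checks showed each part seated, centred and level, and I handed the job in at about 41 s; no verdict was returned.

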